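# Hand over a rack of blood samples for the courier

### The job

Hand the filled rack of sample tubes over for collection: keeping it upright, set it down gently on the scale's round pan, centred so that no corner overhangs the pan's edge, and let go. Once it stands there, turn the swivelling pick-up sign half a turn, so that its tick faces away from the robot, to the courier's side, square with the sign's base. Leave the empty rack, pump bottle, carton and scanner where they are.

Things in the scene. Friction and masses are not known exactly. Their poses are not given: they have to be found in the camera images.
- rack_mid (a point): Filled tube rack, loose, about 0.2 kg: a grey plastic block 126 mm long (its x), 48 mm wide (its y), 60 mm high, with two rows of six purple-capped blood tubes that stay in it. This point is the block's centre, 30 mm above its underside; the caps' tops are 82 mm above the underside. Pinch it across its 48 mm width
- empty_rack_mid (a point): Bystander, loose: the same grey rack, 126 x 48 x 60 mm, with no tubes in its holes; point at its centre, 30 mm above its underside. It and the filled rack stand one nearer and one farther from the robot, either way round
- pan_top (a point): Centre of the top face of the bench scale's round steel pan: 160 mm in diameter, 5 mm thick, flat, without rim, its top 68 mm above the table. The white housing below is 184 mm wide (y) and runs from 154 mm in front of this point (its -x, where display and keys are) to 90 mm behind it, and its top is 16 mm below the pan's top. It stands firm and the pan does not move
- sign_stand: Base of the pick-up sign: dark steel slab 80 x 120 x 14 mm (x, y, z) which stands firm, with a short central post. Origin at the centre of its underside, on the swivel axis; x points square out of the base to the courier's side, away from the robot; y runs along the base's 120 mm side
- sign_panel (a joint): Swivel of the sign's panel about the vertical axis through the stand's origin, rad, growing anticlockwise from above; no stops either way; drags lightly (about 0.03 N m) and stays where left. At 0 the panel is square with the base, its bar face (one thick horizontal bar) to the courier and its tick face (a large tick) to the robot; at pi or -pi the tick faces the courier
- sign_top (a point): Middle of the sign panel's top edge, on the swivel axis, 187 mm above the table. The upright panel is white with an aluminium edge, 150 mm wide, 120 mm high, 10 mm thick, its lower edge 67 mm above the table; it can be pinched here across its thickness. x is square to the panel, out of the bar face; y runs along the panel
- sign_edge (a point): Middle of one upright edge of the sign panel, 75 mm from the swivel axis. At joint value 0 it lies on the stand's +y side, after half a turn on the -y side
- pump_bottle_mid (a point): Bystander, loose: white pump bottle, 69 mm in diameter, 183 mm high; point on its axis 70 mm up
- gauze_carton_mid (a point): Bystander, loose: carton 90 x 120 x 75 mm; point at its centre
- scanner_mid (a point): Bystander, loose: hand-held barcode scanner lying on its side, 155 mm long, 34 mm high; point 17 mm up

How it is judged:
On the way, in this order (a step that is already met when the one before it is completed fails the run):
1. the filled rack stands centred on the pan, upright and let go (horizontal distance between rack_mid and pan_top below 0.012 m and z of rack_mid in the frame of pan_top between 0.026 and 0.034 m and angle between rack_mid's own z axis and vertical below 0.06 rad and contact force between the fingers and rack below 0.2 N), for 0.2 s.
2. the sign is turned so that its tick faces the courier's side, square with its base (y of sign_edge in the frame of sign_stand below -0.0727 m), for 0.2 s.
At the end, for the whole second after the job is handed in: The filled rack stands upright and at rest on the pan, its centre within 12 mm of the pan's centre (so that none of its corners overhangs the 160 mm pan), and the sign is at rest with its tick to the courier's side, within about 0.25 rad (14 degrees) of square with its base (horizontal distance between rack_mid and pan_top below 0.012 m and z of rack_mid in the frame of pan_top between 0.026 and 0.034 m and angle between rack_mid's own z axis and vertical below 0.06 rad and linear speed of rack below 0.02 m/s and y of sign_edge in the frame of sign_stand below -0.0727 m and velocity of joint sign_panel between -0.1 and 0.1 rad/s); the robot touches nothing.
It fails at once if the filled rack is tipped by more than 0.4 rad (angle between rack_mid's own z axis and vertical above 0.4 rad).
It fails at once if the filled rack is dropped onto the scale (it comes down on the pan faster than 0.4 m/s, or with over 100 N) (contact force between rack and scale above 100 N or (horizontal distance between rack_mid and pan_top below 0.1 m and z of rack_mid in the frame of pan_top below 0.055 m and linear speed of rack above 0.4 m/s) or (horizontal distance between rack_mid and pan_top below 0.1 m and z of rack_mid in the frame of pan_top below 0.15 m and linear speed of rack above 1 m/s)).
It fails at once if the empty rack, pump bottle, carton or scanner is moved by more than 25 mm (distance of any of empty_rack_mid, pump_bottle_mid, gauze_carton_mid, scanner_mid from where it was at the start of the episode above 0.025 m).
It also fails if it takes over 67 s, if anything falls off the work surface, if the arm or the gripper's body presses on something with over 40 N, if the wrist force passes 120 N, or if a joint passes its speed limit or range.

### The arm

A 6-joint arm with a two-finger parallel gripper is mounted at the origin on the work surface. World frame = base frame: x ahead of the robot, y to its left, z up, the work surface at z = 0. Lengths are in m, angles in rad, forces in N, time in s.
With the tool pointing down it reaches from about 0.4 to 0.825 m from the base axis. Payload 7 kg.
Tool frame: the origin (TCP) lies midway between the tips of the shut fingers; the grasp point (between the pads) lies 19 mm behind it; z points along the fingers, x is the direction in which the jaws open and shut, and the axes are right-handed (so a half turn about z gives the same grasp; the last joint's range is limited). The gripper opens to 88 mm and grips with 3 to 60 N. Pads are 19 mm wide; open, the fingers measure 130 mm over their backs; the gripper's body (78 mm by 193 mm) begins 47 mm behind the grasp point.
Start: joints at [1.414, 0.359, 0.012, 0, -1.224, -0.288], TCP at [0.29, 0.609, 0.227] pointing down, gripper open.
Joint ranges: [-3.07, 3.07], [-1.43, 2.12], [-1.02, 1.25], [-3.03, 1.67], [-3.05, -0], [-3.03, 3.03]. Speed limits (rad/s): [2.39, 2.39, 3.01, 3.14, 3.14, 3.14].

### API

Orientations are given as [roll, pitch, yaw] about the fixed x, y, z axes, in that order (R = Rz(yaw) Ry(pitch) Rx(roll)).
In Python, from station import arm, grab_frame, camera_params gives the robot as it stands.
- The arm moves only by the shell command python3 -m handwheel 'ROWS' [FORCE]. ROWS is JSON, a list that holds one entry, the list of rows, each a list of 5 numbers: the finger opening in m, from 0 to 0.0876, then the shift along the tool's x, y, z in m, then the turn about the tool's z in degrees. A call has 1 to 20 rows; each row is the pose to reach, as a shift and turn from the pose measured when the call began, along the tool's axes at that moment; what a row does not reach only later rows make up. A row lasts 1/12 s, in which the tool goes at most 41.7 mm and 7.16 degrees, less where a joint would pass 70% of its speed; a pose out of reach is approached as far as the arm can. A call with a gripper value outside its range is refused whole. The fingers move at their own pace and stop on an object; FORCE is the grip in N (left out, the last holds). Time passes only in rows, so rows that repeat a pose let the fingers close. It gives the time, the measured TCP pose, the force and the opening at its end, in the units of the state.
- arm.get_state(): the state, without advancing time (a new reading comes with each control period).
- grab_frame(name): name is "scene" or "top"; returns the picture (420x560x3 uint8, blue, green, red); there is no depth.
- camera_params(name): a dict with "intrinsics" (3x3 intrinsics, pixels), "R" (3x3) and "t" (3): a world point X has camera coordinates R X + t. Camera axes: x right, y down, z forward; pixel columns grow to the right and rows downward; lengths in m; the calibration is good to about 2 mm. A picture is of the moment at which its call begins. camera_params takes no time and is no camera call.
- arm.job_done(): hands the job in, once; it reports no verdict.
The state is a dict: "t": time; "q": joint angles; "qd": joint speeds; "joint_efforts": joint torques, N m; "eef_pos": TCP position; "ee_rot": TCP orientation; "force": force on the tool from outside, world axes, zero at the start; "moment": the same for the moment, N m; "width": finger opening in m.
Only numpy, scipy, OpenCV 4.12 (cv2) and the standard library are available. Lean on these libraries where they do the work, as an engineer would, in place of code of your own. Each camera call takes 0.05 s, during which the arm holds its last target.

## Working session

There is one attempt and no reset: what is moved stays moved. The work goes in short steps, Python scripts to look and compute and a shell command to move; the robot and the scene stay as the last step left them, time stands still between calls to the robot, and variables do not carry over. Pictures are saved under pics/ and viewed, and the job is handed in when it is done.

```bash
mkdir -p pics; python3 - <<'E'
from station import arm, grab_frame, camera_params
import cv2
for n in ("scene","top"):
    cv2.imwrite(f"pics/{n}0.png",grab_frame(n)); p=camera_params(n)
    R=p["R"];print(n,p["intrinsics"],R,p["t"],-R.T@p["t"])
s=arm.get_state();print(s)
E
```

```text
scene [[415.91183039   0.         280.62851917]
 [  0.         415.91183039 214.78720784]
 [  0.           0.           1.        ]] [[-0.7813456   0.62371323 -0.02192833]
 [ 0.3656032   0.42896152 -0.82603046]
 [-0.50579972 -0.65343233 -0.56319875]] [ 0.49113442 -0.11132516  1.92492064] [1.39807086 0.99923256 1.00292469]
top [[383.27757125   0.         280.13235642]
 [  0.         383.27757125 198.72737373]
 [  0.           0.           1.        ]] [[ 0.00578169 -0.99998044 -0.00238746]
 [-0.98789038 -0.00534158 -0.15506147]
 [ 0.15504568  0.00325507 -0.98790194]] [-0.01663109  0.6479285   1.35780864] [ 0.42965613 -0.01758956  1.44181082]
{'t': 0.1, 'q': array([ 1.41408499e+00,  3.59307935e-01,  1.11499002e-02, -3.08782929e-04,
       -1.22410139e+00, -2.88125449e-01]), 'qd': array([-0.00096127, -0.00283061, -0.00053252, -0.00068436,  0.00198299,
       -0.00088616]), 'joint_efforts': array([-1.71730015e-03, -5.84162164e+01,  2.93752939e+01,  7.01558724e+00,
        1.02315238e-02, -3.62119977e-05]), 'eef_pos': array([0.29028   , 0.60890785, 0.22572082]), 'ee_rot': array([-3.14145519e+00, -1.48528074e-03, -2.01573835e+00]), 'force': array([-0.90153168,  0.8873149 , -0.45335128]), 'moment': array([-0.04379385, -0.00604143,  0.03494006]), 'width': 0.0879609223304927}
```

View pics/scene0.png

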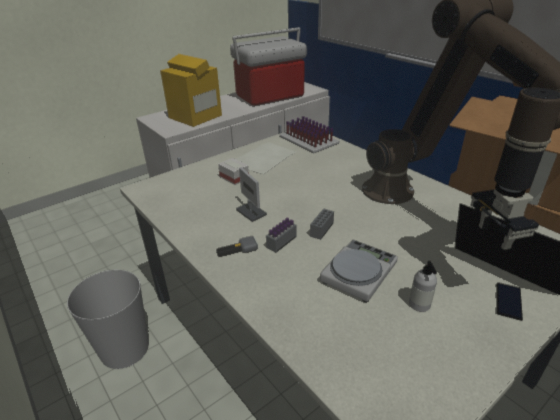

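View pics/top0.png

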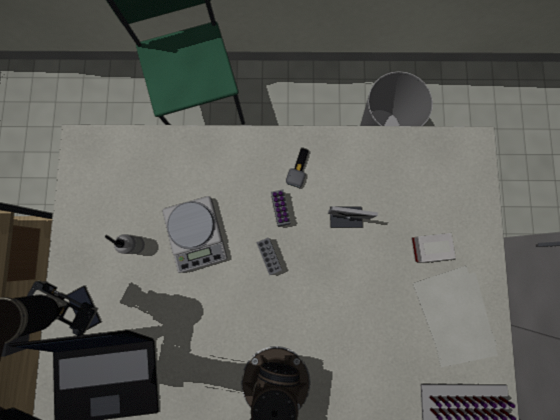

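In the top view the filled rack is at about (280,208), the empty one at (270,257), the pan at (191,226), the sign at (350,215), the scanner at (298,168) and the bottle at (130,243). Next I'll zoom in and segment.

```bash
cat > h.py <<'E'
import numpy as np, cv2
from station import arm, grab_frame, camera_params
def ray(n,uv):
    p=camera_params(n);R=p["R"];C=-R.T@p["t"]
    d=R.T@np.linalg.inv(p["intrinsics"])@np.array([uv[0],uv[1],1.]);return C,d
def onz(n,uv,z):
    C,d=ray(n,uv);return C+d*(z-C[2])/d[2]
def proj(n,X):
    p=camera_params(n);c=p["intrinsics"]@(p["R"]@np.array(X)+p["t"]);return c[:2]/c[2]
def tri(a,b):
    (C1,d1),(C2,d2)=ray("top",a),ray("scene",b)
    s=np.linalg.lstsq(np.c_[d1,-d2],C2-C1,rcond=None)[0];P,Q=C1+s[0]*d1,C2+s[1]*d2
    return (P+Q)/2,np.linalg.norm(P-Q)
E
python3 - <<'E'
from h import *
t=cv2.imread("pics/top0.png");s=cv2.imread("pics/scene0.png")
cv2.imwrite("pics/t1.png",cv2.resize(t[140:290,150:400],None,fx=3.2,fy=3.2,interpolation=cv2.INTER_CUBIC))
cv2.imwrite("pics/s1.png",cv2.resize(s[160:320,210:450],None,fx=3.3,fy=3.3,interpolation=cv2.INTER_CUBIC))
for n,im in(("top",t),("scene",s)):
    h=cv2.cvtColor(im,cv2.COLOR_BGR2HSV)
    m=cv2.inRange(h,(125,60,30),(165,255,255))
    k,l,st,c=cv2.connectedComponentsWithStats(cv2.morphologyEx(m,cv2.MORPH_CLOSE,np.ones((5,5))))
    for i in range(1,k):
        if st[i][4]>20: print(n,st[i],c[i],onz(n,c[i],.082), cv2.minAreaRect(np.argwhere(l==i)[:,::-1].astype(np.float32)))
E
```

```text
top [273 191  16  32 299] [280.05685619 206.52842809] [ 0.61480123 -0.01300224  0.082     ] ((280.2884521484375, 206.44232177734375), (30.790233612060547, 10.198039054870605), 78.69007110595703)
top [437 401  78   8 252] [475.98412698 404.92460317] [-0.04384257 -0.66494874  0.082     ] ((475.5, 404.5), (7.0, 77.0), 90.0)
top [438 415  78   5 245] [476.2244898  417.87755102] [-0.08365728 -0.66281926  0.082     ] ((476.5, 417.0), (4.0, 77.0), 90.0)
scene [287 117  46  21 439] [310.27790433 127.06833713] [-0.10779575 -0.65007854  0.082     ] ((309.4613342285156, 127.10051727294922), (44.872379302978516, 14.502753257751465), 21.03750991821289)
scene [270 219  23  17 115] [280.8        226.57391304] [ 0.61978041 -0.00709674  0.082     ] ((281.22308349609375, 226.28997802734375), (6.21904993057251, 23.534835815429688), 52.4314079284668)
```

View pics/t1.png

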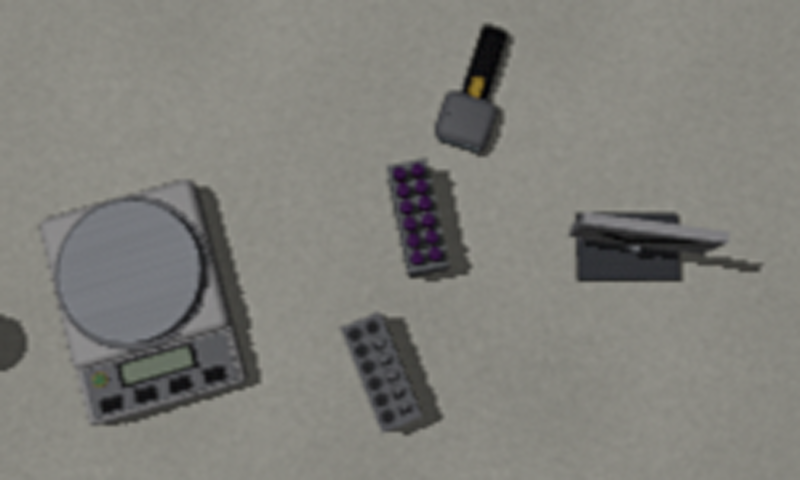

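View pics/s1.png

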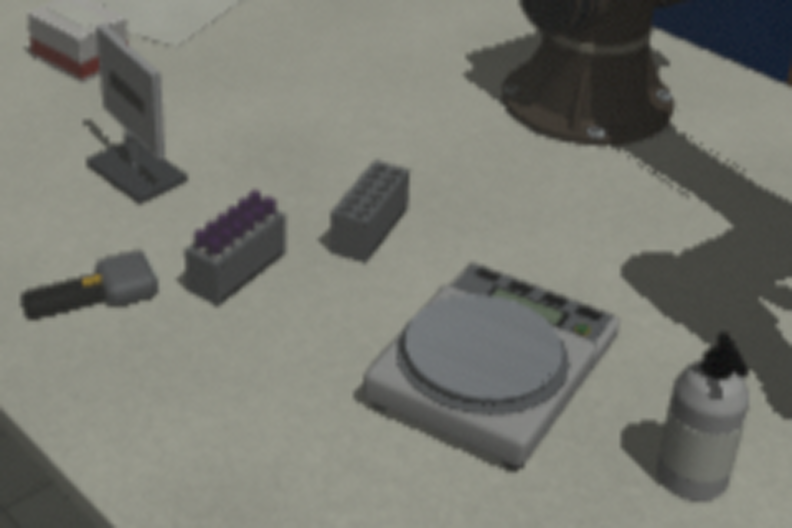

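```bash
python3 - <<'E'
from h import *
t=cv2.imread("pics/top0.png");s=cv2.imread("pics/scene0.png")
a=cv2.resize(t[184:234,262:302],None,fx=10,fy=10,interpolation=cv2.INTER_NEAREST)
b=cv2.resize(t[195:235,320:395],None,fx=9,fy=9,interpolation=cv2.INTER_NEAREST)
cv2.imwrite("pics/t2.png",a);cv2.imwrite("pics/t3.png",b)
cv2.imwrite("pics/s2.png",cv2.resize(s[210:255,260:305],None,fx=12,fy=12,interpolation=cv2.INTER_NEAREST))
E
```

```text
(no output)
```

View pics/t2.png

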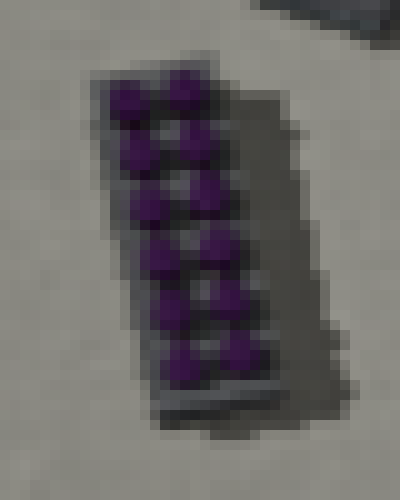

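View pics/t3.png

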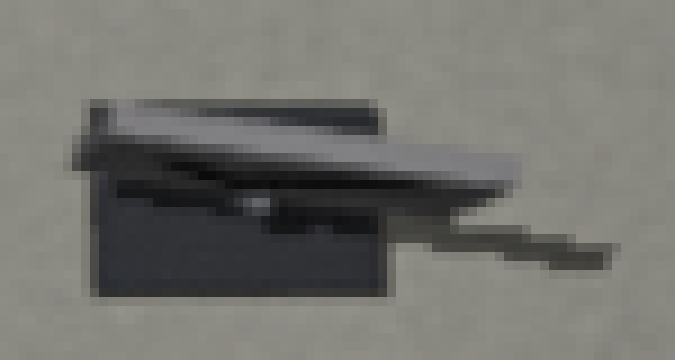

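View pics/s2.png

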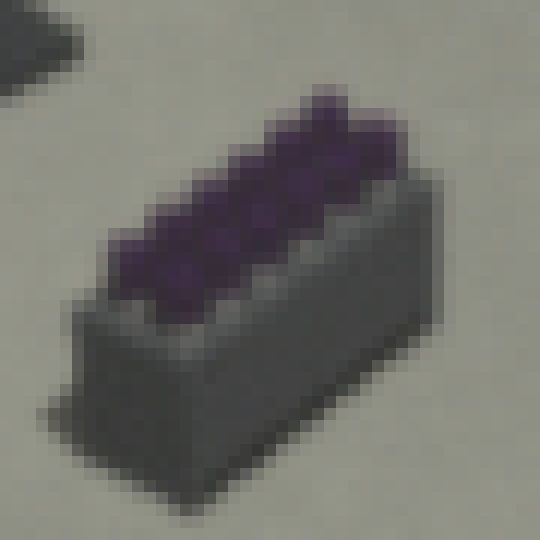

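```bash
python3 - <<'E'
from h import *
np.set_printoptions(precision=4,suppress=True)
def f(pts,x0,y0,k,z): return np.array([onz("top",(x0+u/k-.5,y0+v/k-.5),z) for u,v in pts])
r=f([(95,78),(213,57),(282,395),(157,410)],262,184,10,.06);print("rack",r,r.mean(0))
for i in range(4): d=r[(i+1)%4]-r[i];print(np.linalg.norm(d),np.degrees(np.arctan2(d[1],d[0])))
b=f([(92,100),(381,100),(388,297),(94,297)],320,195,9,.014);print("base",b,b.mean(0));
for i in range(4): d=b[(i+1)%4]-b[i];print(np.linalg.norm(d),np.degrees(np.arctan2(d[1],d[0])))
p=f([(110,100),(520,158),(513,188),(107,135)],320,195,9,.187);print("panel",p,p.mean(0))
for i in range(4): d=p[(i+1)%4]-p[i];print(np.linalg.norm(d),np.degrees(np.arctan2(d[1],d[0])))
t=cv2.imread("pics/top0.png");s=cv2.imread("pics/scene0.png")
for n,im,c in(("top",t,(191,226)),("scene",s,(357,266))):
    lab=cv2.cvtColor(cv2.bilateralFilter(im,5,15,3),cv2.COLOR_BGR2LAB).astype(int)
    print(n,im[c[1],c[0]], [tuple(lab[c[1],c[0]+k]) for k in range(-40,41,4)])
    b=im.astype(int);print([int(b[c[1],c[0]+k,0]-b[c[1],c[0]+k,2]) for k in range(-40,41,4)])
E
```

```text
rack [[ 0.6739  0.0206  0.06  ]
 [ 0.6819 -0.0226  0.06  ]
 [ 0.5579 -0.0481  0.06  ]
 [ 0.5523 -0.003   0.06  ]] [ 0.6165 -0.0133  0.06  ]
0.04390187323466449 -79.44355370574552
0.12657147396317547 -168.37055742041053
0.045484330795054144 97.17422302641042
0.12386889023979823 10.957469794071384
base [[ 0.6286 -0.1994  0.014 ]
 [ 0.6292 -0.3201  0.014 ]
 [ 0.5469 -0.3207  0.014 ]
 [ 0.5462 -0.1991  0.014 ]] [ 0.5877 -0.2598  0.014 ]
0.12064769131224624 -89.68769116343381
0.08230386972430025 -179.54569048470825
0.12164776842938677 90.32019796234346
0.08232421609830616 -0.2417644559481839
panel [[ 0.6045 -0.184   0.187 ]
 [ 0.5839 -0.3337  0.187 ]
 [ 0.5728 -0.3308  0.187 ]
 [ 0.5915 -0.1827  0.187 ]] [ 0.5882 -0.2578  0.187 ]
0.15109844972157696 -97.8403531661039
0.011436219993394543 165.1721346203971
0.1492314885565061 82.79660763069573
0.013019295658494877 -5.705752727527166
top [124 119 117] [(np.int64(146), np.int64(127), np.int64(132)), (np.int64(144), np.int64(127), np.int64(132)), (np.int64(144), np.int64(127), np.int64(132)), (np.int64(145), np.int64(127), np.int64(132)), (np.
[... 1247 characters left out ...]
p.int64(126)), (np.int64(124), np.int64(127), np.int64(126)), (np.int64(124), np.int64(127), np.int64(126)), (np.int64(124), np.int64(127), np.int64(126)), (np.int64(123), np.int64(127), np.int64(126)), (np.int64(122), np.int64(127), np.int64(127)), (np.int64(122), np.int64(128), np.int64(126)), (np.int64(123), np.int64(127), np.int64(126)), (np.int64(122), np.int64(127), np.int64(126)), (np.int64(104), np.int64(127), np.int64(127)), (np.int64(140), np.int64(127), np.int64(129)), (np.int64(133), np.int64(128), np.int64(129)), (np.int64(117), np.int64(127), np.int64(130)), (np.int64(154), np.int64(125), np.int64(134))]
[-10, -11, -7, -1, 4, 7, 6, 6, 6, 6, 5, 7, 6, 7, 6, 7, 2, -1, -1, -4, -10]
```

```bash
python3 - <<'E'
from h import *
np.set_printoptions(precision=4,suppress=True)
t=cv2.imread("pics/top0.png");s=cv2.imread("pics/scene0.png")
for n,im,c in(("top",t,(191,226)),("scene",s,(357,266))):
    b=cv2.GaussianBlur(im,(3,3),0).astype(int)
    m=((b[...,0]-b[...,2]>2)&(b.sum(2)>315)).astype(np.uint8)
    m=cv2.morphologyEx(m,cv2.MORPH_OPEN,np.ones((3,3)))
    l=cv2.connectedComponents(m)[1]; m=(l==l[c[1],c[0]]).astype(np.uint8)
    cs=max(cv2.findContours(m,cv2.RETR_EXTERNAL,cv2.CHAIN_APPROX_NONE)[0],key=cv2.contourArea)
    h=cv2.convexHull(cs);P=np.array([onz(n,q[0],.068) for q in h])[:,:2]
    e=cv2.fitEllipse((P*1000).astype(np.float32));print(n,m.sum(),e, cv2.minEnclosingCircle((P*1000).astype(np.float32)))
    o=im.copy();cv2.drawContours(o,[cs],-1,(0,0,255),1)
    cv2.imwrite(f"pics/pan_{n}.png",cv2.resize(o[c[1]-45:c[1]+45,c[0]-50:c[0]+50],None,fx=5,fy=5,interpolation=0))
E
python3 -c "
import cv2,numpy as np
cv2.imwrite('pics/panb.png',cv2.resize(np.hstack([cv2.imread('pics/pan_top.png'),cv2.imread('pics/pan_scene.png')]),(800,360)))"
```

```text
top 1515 ((551.3056030273438, 313.639892578125), (156.42965698242188, 157.9915313720703), 156.65518188476562) ((551.0191040039062, 313.82061767578125), 79.41039276123047)
scene 1093 ((546.6163330078125, 309.57904052734375), (153.99948120117188, 154.7651824951172), 98.78606414794922) ((546.2306518554688, 309.57818603515625), 78.37847137451172)
```

View pics/panb.png

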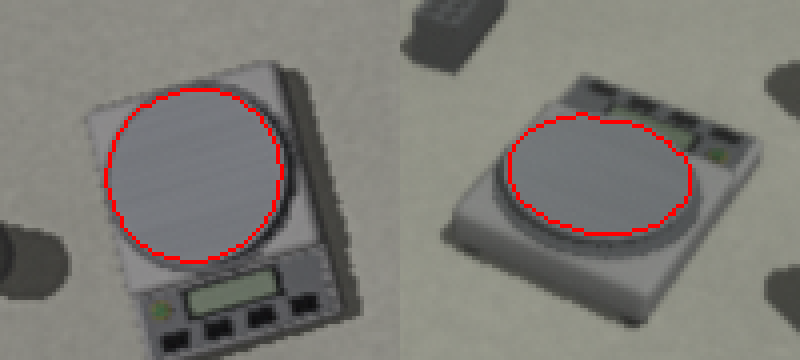

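```bash
cat >> h.py <<'E'
from scipy.spatial.transform import Rotation as Rn
def rows(x,y,z,yaw=None,s=None):
    s=s or arm.get_state();R=Rn.from_euler("xyz",s["ee_rot"]).as_matrix()
    d=R.T@(np.array([x,y,z])-s["eef_pos"])
    y0=np.degrees(np.arctan2(R[1,0],R[0,0]))
    t=None if yaw is None else -(((yaw-y0)+180)%360-180)
    print("shift mm",np.round(d*1000,1),"turn",t,"yaw0",round(y0,2),"pos",np.round(s["eef_pos"],4),"q",np.round(s["q"],3),"w",s["width"],"F",np.round(s["force"],1),"t",s["t"])
E
python3 - <<'E'
from h import *
rows(.6165,-.0133,.25,-79)
# bottle: base in top view / shoulders
for z in (.0,.07,.12): print(onz("top",(146,245),z), onz("scene",(424,292),z))
E
```

```text
shift mm [ 421.3 -562.3  -23.6] turn -36.49330019097488 yaw0 -115.49 pos [0.2903 0.6089 0.2257] q [ 1.414  0.359  0.011 -0.    -1.224 -0.288] w 0.0879609223304927 F [-0.9  0.9 -0.5] t 0.1
[0.4780452  0.48781741 0.        ] [0.41846895 0.50228686 0.        ]
[0.4756959  0.46327987 0.07      ] [0.48684111 0.53697161 0.07      ]
[0.47401784 0.44575306 0.12      ] [0.53567837 0.56174644 0.12      ]
```

```bash
python3 -m handwheel '[[[0.087,20,-25,-30,0],[0.087,0.421,-0.562,-0.024,-36.5]]]' 2>&1 | head -5; echo
```

```text
t: 0.27
eef_pos: [0.3232, 0.5475, 0.2573]
ee_rot: [-3.14, 0.001, -1.89]
force: [1.9, 1.1, 3.5]
width: 0.0874
```

My first row had its shifts in millimetres by mistake. The per-row limit capped it, the arm moved a few cm in free air, and nothing was touched. From here I use metres.

```bash
python3 -c "
from h import *
rows(.6165,-.0133,.25,-79)"
```

```text
shift mm [ 440.4 -454.4    7.3] turn -29.283784982935032 yaw0 -108.28 pos [0.3232 0.5475 0.2573] q [ 1.345  0.276 -0.036  0.002 -1.257 -0.094] w 0.08736336638332566 F [1.9 1.1 3.5] t 0.2667
```

```bash
python3 -m handwheel '[[[0.087,0.03,-0.03,0,-4],[0.087,0.06,-0.06,0,-8],[0.087,0.088,-0.09,0,-12],[0.087,0.116,-0.12,0,-16],[0.087,0.145,-0.15,0,-20],[0.087,0.174,-0.18,0,-24],[0.087,0.203,-0.21,0,-29.3],[0.087,0.232,-0.24,0,-29.3],[0.087,0.261,-0.27,0,-29.3],[0.087,0.29,-0.3,0,-29.3],[0.087,0.32,-0.33,0,-29.3],[0.087,0.349,-0.36,0,-29.3],[0.087,0.378,-0.39,0,-29.3],[0.087,0.407,-0.42,0.004,-29.3],[0.087,0.425,-0.44,0.007,-29.3],[0.087,0.4404,-0.4544,0.0073,-29.3],[0.087,0.4404,-0.4544,0.0073,-29.3],[0.087,0.4404,-0.4544,0.0073,-29.3],[0.087,0.4404,-0.4544,0.0073,-29.3],[0.087,0.4404,-0.4544,0.0073,-29.3]]]'; python3 - <<'E'
from h import *
rows(.6165,-.0133,.10,-79)
for n in("top","scene"): cv2.imwrite(f"pics/{n}_a.png",grab_frame(n))
t=cv2.imread("pics/top_a.png")[140:290,190:360];s=cv2.imread("pics/scene_a.png")[140:290,200:370]
cv2.imwrite("pics/a.png",cv2.resize(np.hstack([t,s]),None,fx=2.35,fy=2.35,interpolation=cv2.INTER_CUBIC))
E
```

```text
t: 1.93
eef_pos: [0.6162, -0.0126, 0.2501]
ee_rot: [-3.14, 0.001, -1.378]
force: [-0.2, -0.3, -0.1]
width: 0.087
shift mm [9.000e-01 1.000e-01 1.501e+02] turn 0.06081221075564258 yaw0 -78.94 pos [ 0.6162 -0.0126  0.2501] q [ 2.960e-01  2.480e-01 -9.000e-02 -1.000e-03 -1.231e+00  1.468e+00] w 0.08700744313372216 F [-0.2 -0.3 -0.1] t 1.9333
```

View pics/a.png

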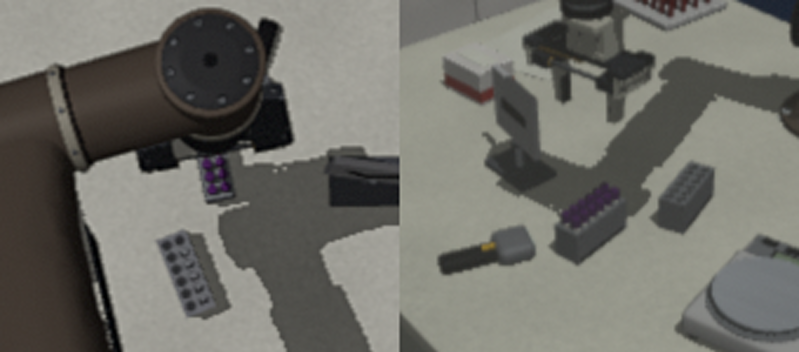

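```bash
python3 -m handwheel '[[[0.087,0.001,0,0.03,0],[0.087,0.001,0,0.06,0],[0.087,0.001,0,0.09,0],[0.087,0.001,0,0.12,0],[0.087,0.001,0,0.15,0],[0.087,0.001,0,0.165,0],[0.087,0.001,0,0.175,0],[0.087,0.001,0,0.175,0],[0.087,0.001,0,0.175,0]]]'; python3 - <<'E'
from h import *
rows(.6165,-.0133,.024,-79)
cv2.imwrite(f"pics/b.png",cv2.resize(grab_frame("scene")[150:270,220:350],None,fx=4.6,fy=4.6,interpolation=cv2.INTER_CUBIC))
E
```

```text
t: 2.78
eef_pos: [0.6173, -0.0126, 0.0759]
ee_rot: [-3.139, 0.0, -1.376]
force: [0.3, -0.4, 0.6]
width: 0.0868
shift mm [ 0.5  1.  51.9] turn 0.15399415812936468 yaw0 -78.85 pos [ 0.6173 -0.0126  0.0759] q [ 0.295  0.396 -0.307 -0.    -0.865  1.47 ] w 0.08675657891895436 F [ 0.3 -0.4  0.6] t 2.7833
```

View pics/b.png

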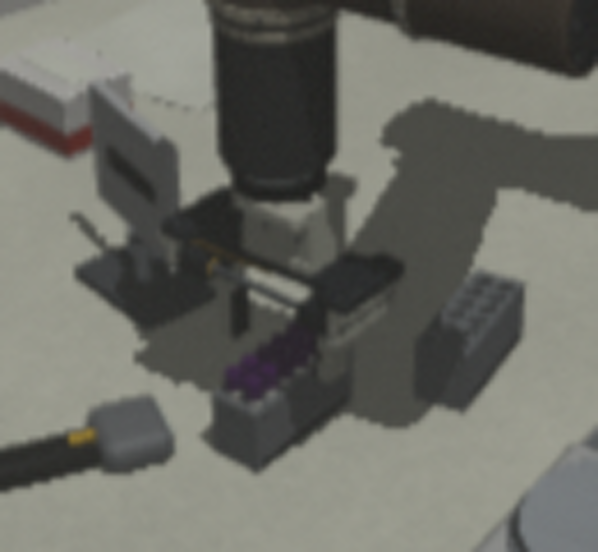

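The fingers straddle the filled rack, with the +y finger just outside its side. I go down and close.

```bash
python3 -m handwheel '[[[0.087,0.0005,0,0.02,0],[0.087,0.0005,0,0.035,0],[0.087,0.0005,0,0.046,0],[0.087,0.0005,0,0.052,0],[0.087,0.0005,0,0.052,0],[0.07,0.0005,0,0.052,0],[0.06,0.0005,0,0.052,0],[0.055,0.0005,0,0.052,0],[0.05,0.0005,0,0.052,0],[0.045,0.0005,0,0.052,0],[0.04,0.0005,0,0.052,0],[0.04,0.0005,0,0.052,0],[0.04,0.0005,0,0.052,0],[0.04,0.0005,0,0.052,0]]]' 15; python3 -m handwheel '[[[0.04,0,0,-0.005,0],[0.04,0,0,-0.015,0],[0.04,0,0,-0.03,0],[0.04,0,0,-0.05,0],[0.04,0,0,-0.075,0],[0.04,0,0,-0.1,0],[0.04,0,0,-0.125,0],[0.04,0,0,-0.14,0],[0.04,0,0,-0.15,0],[0.04,0,0,-0.15,0],[0.04,0,0,-0.15,0]]]' 25;  python3 - <<'E'
from h import *
rows(.549,.312,.18,-79)
cv2.imwrite(f"pics/c.png",cv2.resize(grab_frame("scene")[130:290,200:390],None,fx=3.6,fy=3.6,interpolation=cv2.INTER_CUBIC))
E
```

```text
t: 4.0
eef_pos: [0.6181, -0.013, 0.0248]
ee_rot: [-3.137, 0.0, -1.376]
force: [-0.9, -0.2, 2.8]
width: 0.048
t: 4.92
eef_pos: [0.6173, -0.0131, 0.1749]
ee_rot: [-3.137, 0.001, -1.376]
force: [-0.1, -0.2, -1.4]
width: 0.0477
shift mm [-332.2    4.2   -4.9] turn 0.1361212784579493 yaw0 -78.86 pos [ 0.6173 -0.0131  0.1749] q [ 0.294  0.299 -0.197 -0.    -1.07   1.471] w 0.04766789835265078 F [-0.1 -0.2 -1.4] t 4.9167
```

View pics/c.png

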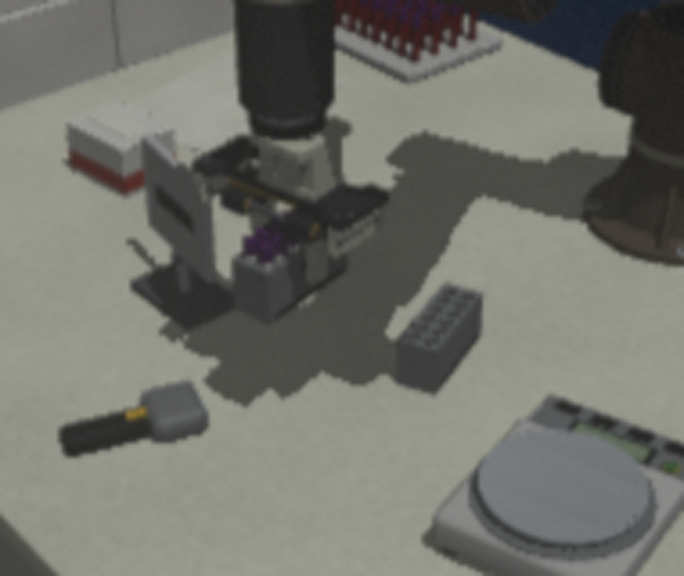

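```bash
python3 -m handwheel '[[[0.04,-0.01,0,0,0],[0.04,-0.03,0,0,0],[0.04,-0.055,0.001,0,0],[0.04,-0.08,0.001,0,0],[0.04,-0.105,0.001,0,0],[0.04,-0.13,0.002,0,0],[0.04,-0.155,0.002,0,0],[0.04,-0.18,0.002,0,0],[0.04,-0.205,0.003,0,0],[0.04,-0.23,0.003,0,0],[0.04,-0.255,0.003,0,0],[0.04,-0.28,0.004,0,0],[0.04,-0.3,0.004,0,0],[0.04,-0.318,0.004,0,0],[0.04,-0.328,0.004,0,0],[0.04,-0.332,0.004,0,0],[0.04,-0.332,0.004,0,0],[0.04,-0.332,0.004,0,0]]]';  python3 - <<'E'
from h import *
rows(.549,.312,.1,-79)
for n in("top","scene"): cv2.imwrite(f"pics/{n}_d.png",grab_frame(n))
t=cv2.imread("pics/top_d.png")[150:290,110:250];s=cv2.imread("pics/scene_d.png")[180:320,290:430]
cv2.imwrite("pics/d.png",cv2.resize(np.hstack([t,s]),None,fx=2.85,fy=2.85,interpolation=cv2.INTER_CUBIC))
cv2.imwrite("pics/d2.png",cv2.resize(cv2.imread("pics/scene_d.png")[190:290,310:410],None,fx=6,fy=6,interpolation=0))
E
```

```text
t: 6.47
eef_pos: [0.5485, 0.3111, 0.1736]
ee_rot: [-3.14, 0.0, -1.377]
force: [-0.2, -0.6, -0.6]
width: 0.0481
shift mm [-0.7 -0.5 73.6] turn 0.12788021838014174 yaw0 -78.87 pos [0.5485 0.3111 0.1736] q [ 8.26e-01  3.23e-01 -1.67e-01  1.00e-03 -1.08e+00  9.39e-01] w 0.04809090140889258 F [-0.2 -0.6 -0.6] t 6.4667
```

View pics/d.png

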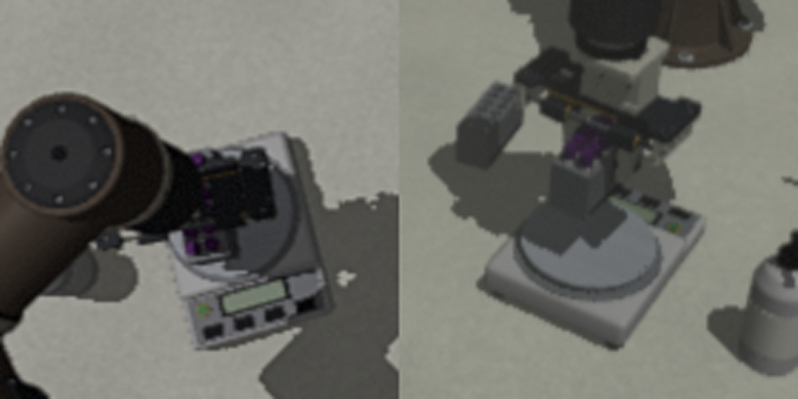

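View pics/d2.png

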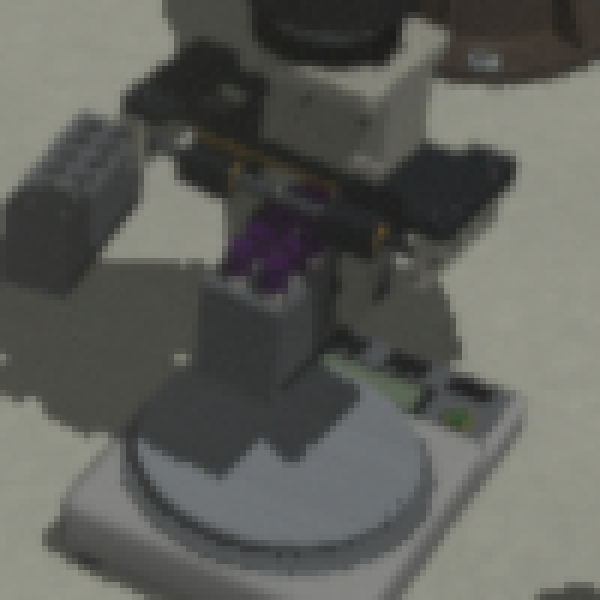

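```bash
python3 - <<'E'
from h import *
np.set_printoptions(precision=4,suppress=True)
a=np.radians(11.1);ax=np.array([np.cos(a),np.sin(a)])
for z,(p,q) in((.149,((202,367),(275,402))),(.209,((202,278),(275,310)))):
    P,Q=[onz("scene",(310+u/6-.5,190+v/6-.5),z)[:2] for u,v in(p,q)]
    print(P,Q,np.linalg.norm(P-Q),"centre",(P+Q)/2-.063*ax)
E
```

```text
[0.6057 0.2994] [0.5974 0.3445] 0.04581262510648424 centre [0.5397 0.3098]
[0.6087 0.2971] [0.5998 0.3403] 0.04408395982898485 centre [0.5424 0.3066]
```

```bash
python3 -c "
from h import *
rows(.5533,.3132,.1,-79)"
```

```text
shift mm [-1.5 -4.6 74. ] turn 0.0813587613744744 yaw0 -78.92 pos [0.5489 0.3108 0.174 ] q [ 8.25e-01  3.22e-01 -1.67e-01  1.00e-03 -1.08e+00  9.39e-01] w 0.04811023602372168 F [-0.4  0.5 -2. ] t 6.5667
```

```bash
python3 -m handwheel '[[[0.04,-0.0015,-0.0046,0.01,0],[0.04,-0.0015,-0.0046,0.025,0],[0.04,-0.0015,-0.0046,0.04,0],[0.04,-0.0015,-0.0046,0.052,0],[0.04,-0.0015,-0.0046,0.062,0],[0.04,-0.0015,-0.0046,0.069,0],[0.04,-0.0015,-0.0046,0.073,0],[0.04,-0.0015,-0.0046,0.074,0],[0.04,-0.0015,-0.0046,0.074,0],[0.04,-0.0015,-0.0046,0.074,0]]]';  python3 - <<'E'
from h import *
rows(.5533,.3132,.0928,-79)
cv2.imwrite("pics/e.png",cv2.resize(grab_frame("scene")[200:300,310:410],None,fx=6,fy=6,interpolation=0))
E
```

```text
t: 7.4
eef_pos: [0.5536, 0.3136, 0.1007]
ee_rot: [-3.138, 0.001, -1.377]
force: [-0.1, -0.6, -0.9]
width: 0.0481
shift mm [0.3 0.4 7.9] turn 0.09769828671568348 yaw0 -78.9 pos [0.5536 0.3136 0.1007] q [ 0.822  0.396 -0.24   0.002 -0.931  0.941] w 0.04805566252195013 F [-0.1 -0.6 -0.9] t 7.4
```

View pics/e.png

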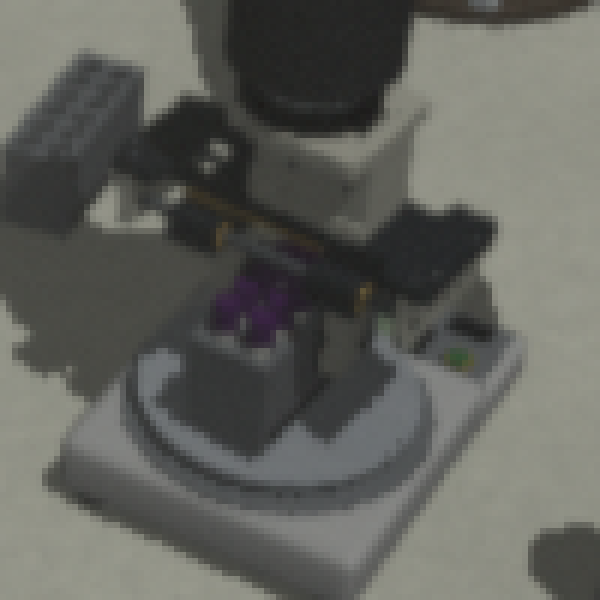

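The rack hovers about 7 mm over the pan, and its front face at (190–255, 345–455) looks right for centring. I lower it slowly.

```bash
python3 -m handwheel '[[[0.04,0,0,0.003,0],[0.04,0,0,0.005,0],[0.04,0,0,0.0065,0],[0.04,0,0,0.0075,0],[0.04,0,0,0.008,0],[0.04,0,0,0.008,0],[0.04,0,0,0.008,0]]]'
```

```text
t: 8.03
eef_pos: [0.5536, 0.3136, 0.0929]
ee_rot: [-3.138, 0.001, -1.377]
force: [-1.2, -0.6, 0.1]
width: 0.0478
```

```bash
python3 -m handwheel '[[[0.04,0,0,0.0005,0],[0.04,0,0,0.001,0],[0.04,0,0,0.001,0],[0.04,0,0,0.001,0]]]'
```

```text
t: 8.37
eef_pos: [0.5537, 0.3136, 0.0928]
ee_rot: [-3.137, 0.001, -1.377]
force: [-3.3, -0.3, 6.9]
width: 0.0479
```

Contact, with +7 N up. I open now.

```bash
python3 -m handwheel '[[[0.05,0,0,0,0],[0.055,0,0,0,0],[0.062,0,0,0,0],[0.07,0,0,0,0],[0.08,0,0,0,0],[0.087,0,0,0,0],[0.087,0,0,0,0]]]';python3 -m handwheel '[[[0.087,0,0,-0.01,0],[0.087,0,0,-0.03,0],[0.087,0,0,-0.06,0],[0.087,0,0,-0.1,0],[0.087,0,0,-0.14,0],[0.087,0,0,-0.17,0],[0.087,0,0,-0.17,0],[0.087,0,0,-0.17,0]]]'; python3 - <<'E'
from h import *
np.set_printoptions(precision=4,suppress=True)
for y in (-7.5,172.5): rows(.588,-.2588,.26,y)
for n in("top","scene"): cv2.imwrite(f"pics/{n}_f.png",grab_frame(n))
t=cv2.imread("pics/top_f.png")[180:280,140:240];s=cv2.imread("pics/scene_f.png")[210:310,310:410]
cv2.imwrite("pics/f.png",cv2.resize(np.hstack([t,s]),None,fx=4,fy=4,interpolation=0))
cv2.imwrite("pics/f2.png",cv2.resize(s,None,fx=6,fy=6,interpolation=0))
E
```

```text
t: 8.95
eef_pos: [0.5537, 0.3136, 0.0927]
ee_rot: [-3.137, 0.001, -1.377]
force: [-0.4, -0.4, -0.6]
width: 0.0828
t: 9.62
eef_pos: [0.5538, 0.3139, 0.2662]
ee_rot: [-3.133, 0.004, -1.377]
force: [-0.3, 0.5, 0.5]
width: 0.0871
shift mm [568.6  76.8   3.3] turn -71.38459415215104 yaw0 -78.88 pos [0.5538 0.3139 0.2662] q [ 0.823  0.268 -0.027  0.002 -1.266  0.941] w 0.08710001057425282 F [-0.3  0.5  0.5] t 9.6167
shift mm [568.6  76.8   3.3] turn 108.61540584784893 yaw0 -78.88 pos [0.5538 0.3139 0.2662] q [ 0.823  0.268 -0.027  0.002 -1.266  0.941] w 0.08710001057425282 F [-0.3  0.5  0.5] t 9.6167
```

View pics/f.png

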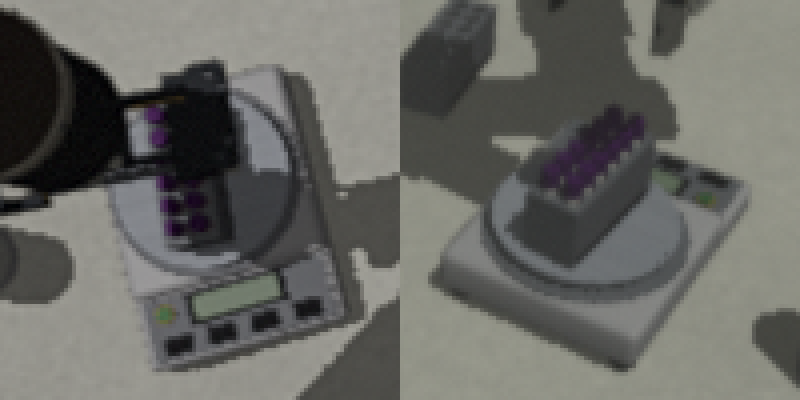

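View pics/f2.png

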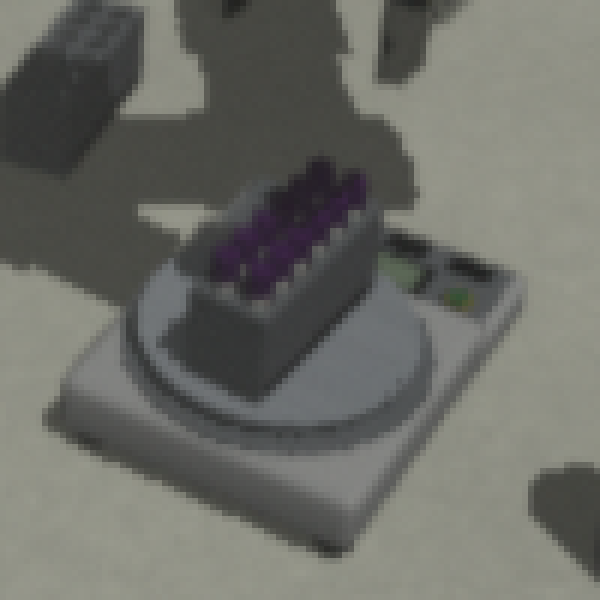

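```bash
python3 - <<'E'
from h import *
np.set_printoptions(precision=4,suppress=True)
for z,L in((.068,((191,372),(261,402),(377,287))),(.128,((192,283),(262,312),(381,210)))):
    P=[onz("scene",(310+u/6-.5,210+v/6-.5),z)[:2] for u,v in L]
    print(P,np.linalg.norm(P[0]-P[1]),np.linalg.norm(P[2]-P[1]),"centre",(P[0]+P[2])/2,(P[0]+P[2])/2-[.5466,.3096])
E
```

```text
[array([0.6133, 0.3054]), array([0.6015, 0.3468]), array([0.4801, 0.3229])] 0.04296147572956578 0.12371682631755708 centre [0.5467 0.3142] [0.0001 0.0046]
[array([0.6124, 0.3003]), array([0.6011, 0.3409]), array([0.4867, 0.3236])] 0.04216441950628365 0.11571969773473453 centre [0.5495 0.3119] [0.0029 0.0023]
```

```bash
python3 -m handwheel '[[[0.087,0.015,0.002,0,3],[0.087,0.04,0.005,0,9],[0.087,0.07,0.009,0,15],[0.087,0.1,0.013,0,21],[0.087,0.13,0.018,0,27],[0.087,0.162,0.022,0,33],[0.087,0.194,0.026,0,39],[0.087,0.226,0.03,0,45],[0.087,0.258,0.035,0,51],[0.087,0.29,0.039,0,57],[0.087,0.322,0.043,0,63],[0.087,0.354,0.048,0,69],[0.087,0.386,0.052,0,75],[0.087,0.418,0.056,0,81],[0.087,0.45,0.06,0,87],[0.087,0.48,0.065,0,93],[0.087,0.51,0.069,0,99],[0.087,0.54,0.073,0.003,105],[0.087,0.56,0.076,0.003,108.6],[0.087,0.5686,0.0768,0.003,108.6]]]'; python3 - <<'E'
from h import *
np.set_printoptions(precision=4,suppress=True)
rows(.588,-.2588,.16,172.5)
for n in("top","scene"): cv2.imwrite(f"pics/{n}_g.png",grab_frame(n))
t=cv2.imread("pics/top_g.png")[190:260,155:225];s=cv2.imread("pics/scene_g.png")[140:260,210:330]
cv2.imwrite("pics/g.png",np.hstack([cv2.resize(t,(400,400),interpolation=0),cv2.resize(s,(400,400))]))
E
```

```text
t: 11.38
eef_pos: [0.5855, -0.2622, 0.2564]
ee_rot: [3.139, -0.001, 3.005]
force: [-0.4, 0.8, -0.1]
width: 0.0867
shift mm [-2.1  3.5 96.4] turn -0.3358216349296015 yaw0 172.16 pos [ 0.5855 -0.2622  0.2564] q [-0.119  0.289 -0.02  -0.002 -1.263 -0.017] w 0.08672047429027897 F [-0.4  0.8 -0.1] t 11.3833
```

View pics/g.png

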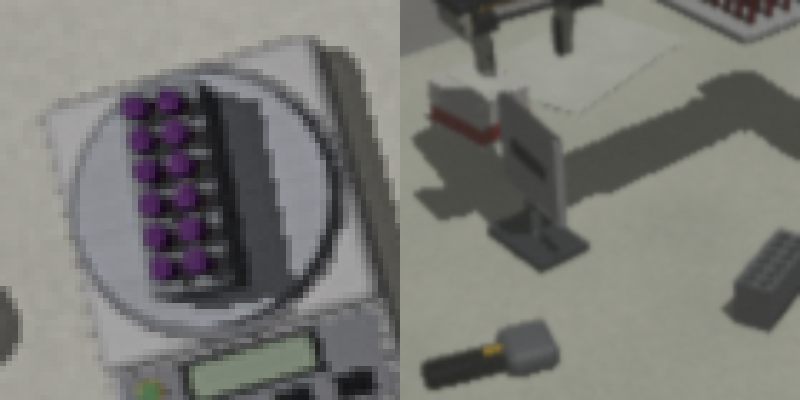

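```bash
python3 - <<'E'
from h import *
np.set_printoptions(precision=4,suppress=True)
im=cv2.imread("pics/top_g.png");h=cv2.cvtColor(im,cv2.COLOR_BGR2HSV)
m=cv2.inRange(h,(125,60,30),(165,255,255));m[:,:150]=0;m[:,240:]=0;m[:180]=0;m[260:]=0
ys,xs=np.nonzero(m);r=cv2.minAreaRect(np.c_[xs,ys].astype(np.float32));print(len(xs),r)
for uv in((xs.mean(),ys.mean()),r[0]): print(onz("top",uv,.15))
E
```

```text
234 ((183.47613525390625, 221.61282348632812), (32.55482864379883, 10.408978462219238), 80.13418579101562)
[0.5506 0.3121 0.15  ]
[0.5523 0.3131 0.15  ]
```

```bash
python3 -m handwheel '[[[0.06,-0.002,0.0035,0.02,0],[0.06,-0.002,0.0035,0.045,0],[0.06,-0.002,0.0035,0.07,0],[0.06,-0.002,0.0035,0.088,0],[0.06,-0.002,0.0035,0.098,0],[0.06,-0.002,0.0035,0.098,0],[0.05,-0.002,0.0035,0.098,0],[0.04,-0.002,0.0035,0.098,0],[0.03,-0.002,0.0035,0.098,0],[0.024,-0.002,0.0035,0.098,0],[0.02,-0.002,0.0035,0.098,0]]]' 10; python3 - <<'E'
from h import *
rows(.588,-.2588,.158,172.5)
cv2.imwrite("pics/i.png",cv2.resize(grab_frame("scene")[140:240,200:300],None,fx=6,fy=6,interpolation=cv2.INTER_CUBIC))
E
```

```text
t: 12.4
eef_pos: [0.5887, -0.2576, 0.1598]
ee_rot: [3.139, 0.001, 3.01]
force: [0.5, -0.7, -0.6]
width: 0.0322
shift mm [ 0.6 -1.3  1.8] turn -0.03702749282416562 yaw0 172.46 pos [ 0.5887 -0.2576  0.1598] q [-0.111  0.353 -0.154 -0.003 -1.063 -0.019] w 0.03219423987086181 F [ 0.5 -0.7 -0.6] t 12.4
```

View pics/i.png

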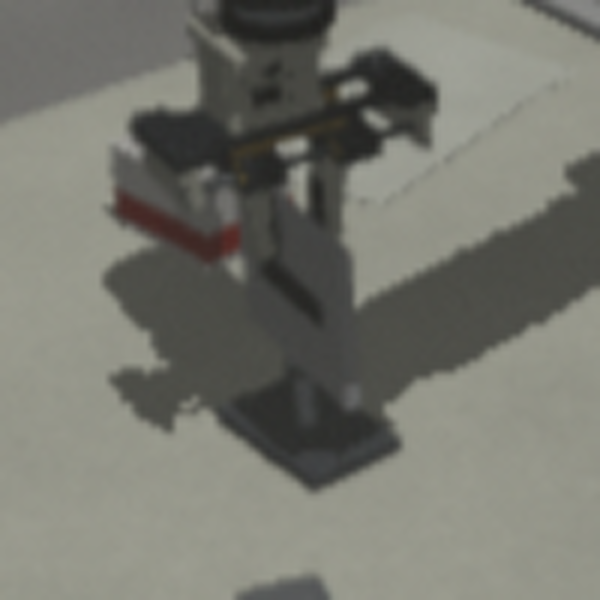

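The fingers straddle the top edge, one on each face. I close slowly.

```bash
python3 -m handwheel '[[[0.024,0,0,0,0],[0.018,0,0,0,0],[0.014,0,0,0,0],[0.011,0,0,0,0],[0.008,0,0,0,0],[0.005,0,0,0,0],[0.005,0,0,0,0],[0.005,0,0,0,0]]]' 8
```

```text
t: 13.12
eef_pos: [0.5888, -0.2577, 0.1596]
ee_rot: [3.139, 0.001, 3.01]
force: [0.9, -1.1, -1.1]
width: 0.01
```

```bash
python3 -m handwheel '[[[0.005,0,0,0,3],[0.005,0,0,0,8],[0.005,0,0,0,13],[0.005,0,0,0,18],[0.005,0,0,0,23],[0.005,0,0,0,28],[0.005,0,0,0,33],[0.005,0,0,0,38],[0.005,0,0,0,43],[0.005,0,0,0,48],[0.005,0,0,0,53],[0.005,0,0,0,58],[0.005,0,0,0,63],[0.005,0,0,0,68],[0.005,0,0,0,73],[0.005,0,0,0,78],[0.005,0,0,0,80],[0.005,0,0,0,80],[0.005,0,0,0,80]]]'; python3 -c "
from h import *
rows(.588,-.2588,.158,0);print(arm.get_state()['moment'])"
```

```text
t: 14.7
eef_pos: [0.5906, -0.2596, 0.1596]
ee_rot: [3.137, 0.001, 1.613]
force: [6.8, -10.7, -6.9]
width: 0.0096
shift mm [ 0.9 -2.5  1.6] turn 92.43782356874497 yaw0 92.44 pos [ 0.5906 -0.2596  0.1596] q [-0.112  0.355 -0.153  0.    -1.059 -1.416] w 0.009611031503964567 F [  6.8 -10.7  -6.9] t 14.7
[-3.61959668 -2.71230552 -0.0788236 ]
```

```bash
python3 -m handwheel '[[[0.005,-0.001,0.001,0,0],[0.005,-0.0025,0.0015,0,0],[0.005,-0.0025,0.0015,0,0],[0.005,-0.0025,0.0015,0,0]]]'
```

```text
t: 15.03
eef_pos: [0.5908, -0.2598, 0.1594]
ee_rot: [3.139, -0.003, 1.613]
force: [-4.5, 10.3, 5.9]
width: 0.01
```

```bash
python3 -m handwheel '[[[0.005,0,0,0,3],[0.005,0,0,0,8],[0.005,0,0,0,13],[0.005,0,0,0,18],[0.005,0,0,0,23],[0.005,0,0,0,28],[0.005,0,0,0,33],[0.005,0,0,0,38],[0.005,0,0,0,43],[0.005,0,0,0,48],[0.005,0,0,0,53],[0.005,0,0,0,58],[0.005,0,0,0,63],[0.005,0,0,0,68],[0.005,0,0,0,73],[0.005,0,0,0,78],[0.005,0,0,0,83],[0.005,0,0,0,86],[0.005,0,0,0,86],[0.005,0,0,0,86]]]'; python3 - <<'E'
from h import *
rows(.588,-.2588,.158,0);print(arm.get_state()['moment'])
cv2.imwrite("pics/j.png",cv2.resize(grab_frame("scene")[140:240,200:300],None,fx=6,fy=6,interpolation=cv2.INTER_CUBIC))
E
```

```text
t: 16.7
eef_pos: [0.5888, -0.2618, 0.1594]
ee_rot: [-3.141, 0.001, 0.111]
force: [-5.0, -8.8, 0.6]
width: 0.0098
shift mm [-0.5 -3.1  1.4] turn 6.3704220835410865 yaw0 6.37 pos [ 0.5888 -0.2618  0.1594] q [-0.116  0.357 -0.149 -0.    -1.066 -2.914] w 0.009767580801475951 F [-5.  -8.8  0.6] t 16.7
[-3.36369997  1.53501517 -0.06074472]
```

View pics/j.png

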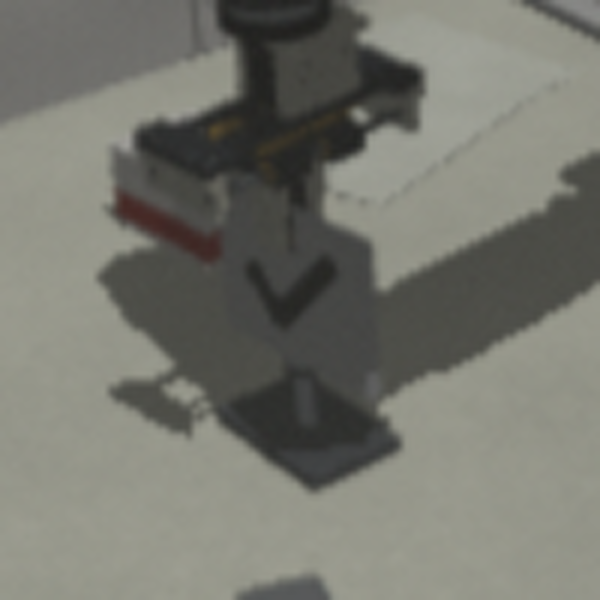

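```bash
python3 -m handwheel '[[[0.005,0,0,0,2],[0.005,0,0,0,4],[0.005,0,0,0,4],[0.005,0,0,0,4]]]';  python3 -m handwheel '[[[0.01,0,0,0,0],[0.014,0,0,0,0],[0.02,0,0,0,0],[0.03,0,0,0,0],[0.045,0,0,0,0],[0.06,0,0,0,0],[0.06,0,0,0,0],[0.06,0,0,0,0]]]'; python3 -m handwheel '[[[0.06,0,0,-0.01,0],[0.06,0,0,-0.03,0],[0.06,0,0,-0.06,0],[0.06,0,0,-0.09,0],[0.06,-0.03,0,-0.1,0],[0.06,-0.07,0,-0.1,0],[0.06,-0.11,0,-0.1,0],[0.06,-0.15,0,-0.1,0],[0.06,-0.18,0,-0.1,0],[0.06,-0.18,0,-0.1,0],[0.06,-0.18,0,-0.1,0]]]'; python3 - <<'E'
from h import *
rows(.588,-.2588,.158,0)
for n in("top","scene"): cv2.imwrite(f"pics/{n}_k.png",grab_frame(n))
t=cv2.imread("pics/top_k.png");s=cv2.imread("pics/scene_k.png")
cv2.imwrite("pics/k.png",cv2.resize(t[195:235,320:395],None,fx=9,fy=9,interpolation=0))
cv2.imwrite("pics/k2.png",np.hstack([cv2.resize(s[140:240,200:300],(400,400)),cv2.resize(t[140:270,255:385],(400,400))]))
E
```

```text
t: 17.08
eef_pos: [0.5886, -0.2619, 0.1594]
ee_rot: [-3.141, 0.002, 0.043]
force: [-0.4, -1.6, 0.7]
width: 0.01
t: 17.75
eef_pos: [0.5886, -0.2619, 0.1594]
ee_rot: [-3.141, 0.002, 0.043]
force: [-0.7, 0.1, -0.1]
width: 0.0483
t: 18.67
eef_pos: [0.4079, -0.2699, 0.2616]
ee_rot: [3.141, -0.001, 0.042]
force: [0.4, -0.1, 1.2]
width: 0.0599
shift mm [180.3  -3.6 103.8] turn 2.4038021288146467 yaw0 2.4 pos [ 0.4079 -0.2699  0.2616] q [-0.182  0.024 -0.33   0.    -1.216 -2.918] w 0.05985377290701417 F [ 0.4 -0.1  1.2] t 18.6667
```

View pics/k.png

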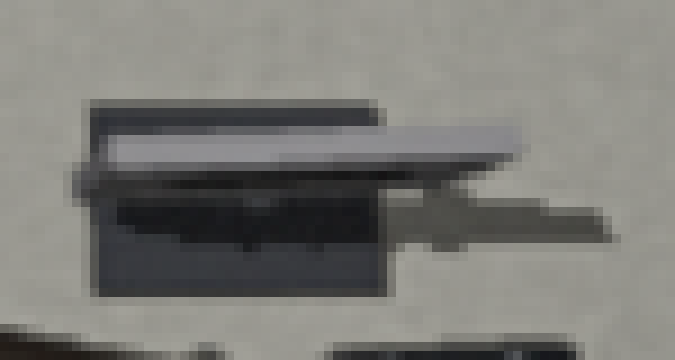

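View pics/k2.png

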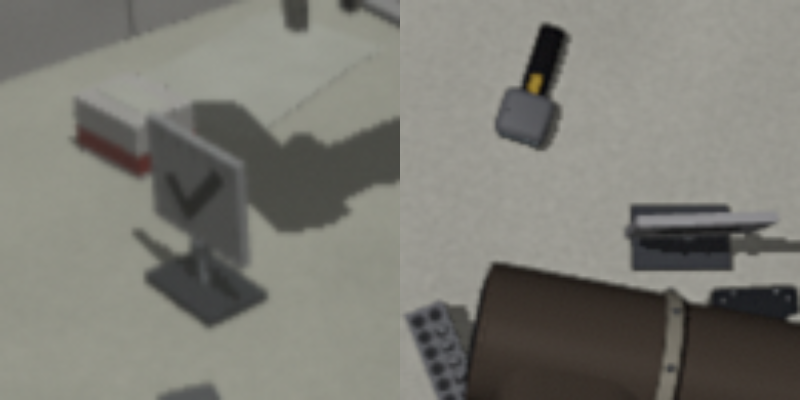

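```bash
python3 - <<'E'
from h import *
P=[onz("top",(320+u/9-.5,195+v/9-.5),.187) for u,v in((110,135),(520,123))];d=P[1]-P[0];print("panel len",np.linalg.norm(d),"deg",np.degrees(np.arctan2(d[1],d[0]))+90)
s0=cv2.imread("pics/scene0.png");s=cv2.imread("pics/scene_k.png");f=cv2.imread("pics/scene_f.png")
cv2.imwrite("pics/l.png",np.vstack([cv2.resize(a[140:310,200:450],(440,300)) for a in(s0,s)]))
E
```

```text
panel len 0.1504058074977294 deg 2.0027741085068556
```

View pics/l.png

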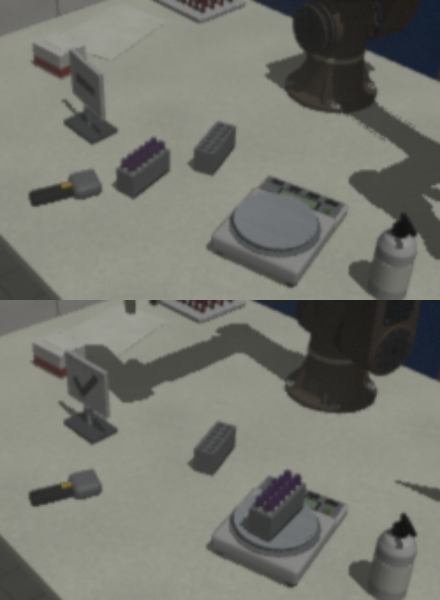

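The tick faces the courier's side about 2° off square, the rack stands on the pan, and the bystanders look unmoved. I hand the job in.

```bash
python3 -c "
from station import arm
arm.job_done()"
```

```text
the job is handed in; nothing more can be done
```

The filled rack stands upright on the scale's pan and has been let go. The sign is turned so its tick faces the courier's side, and I handed the job in at about 19 s of the 67 s allowed.

- **Rack on the pan:** set down with about 7 N of contact. The top camera puts it about 1–2 mm from the pan's centre, and the scene camera about 4–5 mm; the limit is 12 mm. The two cameras also disagree by about 5 mm on where the pan's centre is.
- **Sign:** the top camera shows it about 2° off square, against a limit of about 14°. Sideways force on the gripper reached about 11 N per axis while turning it, because my estimate of the swivel axis was a few mm off; this was well under the force limits.
- **Bystanders:** the empty rack, bottle, carton and scanner look unmoved when the first and last scene pictures are compared. I judged this by eye and did not measure it.
- **Mistake:** the first row of my first move was typed in millimetres instead of metres. The per-row limit cut it to a few cm of free-air motion, and nothing was touched.

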